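# Seat a directional valve on the hydraulic manifold and hold it down for its screws

### The arm

A 6-joint arm with a two-finger parallel gripper is mounted at the origin on the work surface. World frame = base frame: x ahead of the robot, y to its left, z up, the work surface at z = 0. Lengths are in m, angles in rad, forces in N, time in s.
With the tool pointing down it reaches from about 0.325 to 0.9 m from the base axis. Payload 6.1 kg.
Tool frame: the origin (TCP) lies at the very end of the fingers, on their centre line; the grasp point (between the pads) lies 19 mm behind it (manip.pinch_z is the distance from the TCP to the grasp point, in m); x points along the fingers, z is the direction in which the jaws open and shut, and the axes are right-handed (so a half turn about x gives the same grasp; the last joint's range is limited). The gripper opens to 85 mm and grips with 20 to 120 N. Pads are 22 mm wide; open, the fingers measure 114 mm over their backs; the gripper's body (76 mm by 85 mm) begins 54 mm behind the grasp point. The pads swing forward as they close: fully open they stand 13 mm farther back than shut.
Start: joints at [1.035, 0.22, 1.526, -0, 1.395, -0.126], TCP at [0.249, 0.573, 0.231] pointing down, gripper open.
Joint ranges: [-2.98, 2.98], [-0.91, 2.08], [0.09, 2.57], [-1.24, 4.39], [0.2, 2.65], [-2.68, 2.68]. Speed limits (rad/s): [2.57, 2.57, 3.01, 3.14, 3.14, 3.14].

### API

Orientations are given as a unit quaternion [x, y, z, w].
In Python, from station import sensors, vision, manip gives the robot as it stands.
- The arm moves only by the shell command python3 -m crank 'ROWS' [FORCE]. ROWS is JSON, a list of rows, each a list of 3 entries, a list of its own where there are three numbers: the turn, a rotation vector about the tool's x, y, z in degrees, then the shift along the tool's x, y, z in m, then the closure, from -1 (fully open) to 1 (shut), so that 0 is half open. In form: [[[rx, ry, rz], [tx, ty, tz], jaw], ...]. A call has 1 to 12 rows; each row shifts and turns the pose as measured when the row begins, along the tool's axes as they then stand; what a row does not reach is not made up. A row lasts 1/8 s, in which the tool goes at most 62.5 mm and 10.7 degrees, less where a joint would pass 70% of its speed; a pose out of reach is approached as far as the arm can. A call is refused whole if a number of a shift passes 0.0625 or a number of a turn 10.7, either way. A call with a gripper value outside its range is refused whole. The fingers move at their own pace and stop on an object; FORCE is the grip in N (left out, the last holds). Time passes only in rows, so rows that do not move let the fingers close. It gives the time, the measured TCP pose, the force and the opening at its end, in the units of the state.
- sensors.sense(): the state, without advancing time (a new reading comes with each control period).
- vision.capture(name): name is "scene" or "top" or "wrist"; returns the picture (480x640x3 uint8, red, green, blue); there is no depth.
- vision.camera_model(name): a dict with "camera_matrix" (3x3 intrinsics, pixels), "k1" (the pictures are not rectified: a ray, as slopes to the right and down, at radius r is drawn at 1 + k1 r^2 times it, then the intrinsics apply), "pose" (4x4, takes a point from camera to world coordinates); the wrist camera has in their place "T_tool_cam" (4x4, takes a point from camera to tool coordinates, whose origin is the TCP and whose axes are the tool frame's). Camera axes: x right, y up, looking along -z (the intrinsics and any distortion apply to the point x, -y, -z); pixel columns grow to the right and rows downward; lengths in m; the calibration is good to about 2 mm. A picture is of the moment at which its call begins: read the wrist's pose just before it. camera_model takes no time and is no camera call.
- manip.close_job(): hands the job in, once; it reports no verdict.
The state is a dict: "t": time; "qpos": joint angles; "joint_velocities": joint speeds; "joint_torque": joint torques, N m; "eef_pos": TCP position; "eef_rot": TCP orientation; "ft_force": force on the tool from outside, world axes, zero at the start; "wrist_torque": the same for the moment, N m; "finger_gap": opening from 0.0 (shut) to 1.0 (fully open).
Only numpy, scipy, OpenCV 4.12 (cv2) and the standard library are available. Lean on these libraries where they do the work, as an engineer would, in place of code of your own. Each camera call takes 0.05 s, during which the arm holds its last target.

### The job

Pick up the loose solenoid valve from the bench and fit it on the free place of the two-station hydraulic manifold, square to the block and with its coil pointing the same way as the coil of the valve already mounted there. The blind hole in its underside that takes the locating pin is out of sight, so set the flat underside down on the tip of the pin a few millimetres to one side, slide the valve across until it drops onto the pin, then press it down against the spring-loaded port seals until it sits flat on the manifold face. Finish while still gripping it and holding it pressed flat, so that the screws can be put in, and leave the other things on the bench where they are.

Things in the scene. Friction and masses are not known exactly. Their poses are not given: they have to be found in the camera images.
- valve: loose valve to fit: grey block 76 (x) x 46 (y: grip across) x 50 mm tall; +x end: black coil 50 x 42 x 42 and 12 mm nut, grey socket on the coil to 63 mm height; -x end: steel spring cap, diameter 34, length 30. About 0.65 kg (50 N grip is ample), centre of mass within 8 mm of the block's centre. Stands upright on the bench. Origin: centre of the block's flat underside; x to the coil, z up
- pin_hole (a point): centre of the mouth of the blind round hole in the valve's underside, 13 mm from the origin along valve +y (to the left, seen from above with the coil pointing ahead); hole 9.5 mm in diameter with a 1.5 mm chamfer, 12 mm deep; the rest of the underside is flat; from the hole's centre 10 mm to the near side edge, 36 mm to the far one; axes as the valve's
- coil_end (a point): centre of the outer end face of the valve's coil, 88 mm from the origin along valve x, 26 mm above the underside; axes as the valve's
- manifold: fixed: steel block 100 (x) x 220 (y) x 60 mm on a foot plate 140 x 270 x 10; top face 70 mm above the bench. A like valve is already screwed on at y = +55 mm, coil to +x, 50 mm tall above the face (screw heads 54, socket 63); the place at y = -55 mm is free. Origin: centre of the foot plate's underside; z up
- station (a point): centre of the free place on the top face: the fitted valve's origin goes here, its axes parallel to this point's (as the manifold's; x = the way the coil points). Four spring-loaded brass seal sleeves, 10 mm diameter, stand 4 mm above the face within 20 mm of it; together they start to sink at about 9 N and are flush at about 17 N, the valve's weight included: the valve alone stays up on them
- pin_tip (a point): centre of the tip of the free place's steel locating pin: 8 mm in diameter, its top 2.5 mm tapered to a 4.4 mm flat tip, 9 mm tall above the face, 13 mm from station along manifold +y (towards the mounted valve); axes as the manifold's
- throttle: bystander, loose: bare aluminium block 60 x 44 x 40 mm with a black knob on its +x end, 86 mm long over all; origin at the centre of the block's underside
- gauge: bystander, loose: pressure gauge lying on its back, 62 mm across, 26 mm tall, brass stem to its -x (59 mm from the centre); origin at the centre of its underside
- wrench: bystander, loose: steel spanner lying flat along its x; origin under its middle
- blank_plate: bystander, loose: flat steel plate 76 x 46 x 14 mm; origin at the centre of its underside
- tin: bystander, loose: open tin of cap screws, 72 mm across, 45 mm tall; origin at the centre of its underside
- sleeve: bystander, loose: steel ring 52 mm across, 22 mm tall, standing on its flat; origin at the centre of its underside
- hex_fitting: bystander, loose: brass fitting 32 mm across, 34 mm tall; origin at the centre of its underside
Mind the look-alikes: they are no part of the job. There is more than one size of the valve; the one meant has the size given above.

How it is judged:
On the way, in this order (a step that is already met when the one before it is completed fails the run):
1. the valve is lifted off the bench in the gripper (height (world z) of valve above 0.04 m and contact force between the fingers and valve above 3 N), for 0.2 s.
2. the valve's flat underside rests on the tip of the locating pin, beside its hole (contact force between valve and manifold above 1 N and horizontal distance between pin_hole and pin_tip below 0.025 m and z of pin_hole in the frame of station between 0.007 and 0.012 m), for 0.1 s.
3. the valve has dropped on: the locating pin is in its hole (horizontal distance between pin_hole and pin_tip below 0.002 m and z of pin_hole in the frame of station below 0.0065 m), for 0.1 s.
At the end, for the whole second after the job is handed in: Pin in the valve's hole (centres within 2 mm), underside flat on the face (gap under 1.3 mm mid, 2 mm at the hole; tilt under 0.035 rad), long axis within 0.06 rad of the manifold's x, coil on the +x side; at rest, gripped (over 3 N on fingers) and pressed (over 10 N between valve and manifold) (horizontal distance between pin_hole and pin_tip below 0.002 m and z of valve in the frame of station below 0.0013 m and z of pin_hole in the frame of station below 0.002 m and x of coil_end in the frame of station above 0.05 m and angle between the x axis of valve and the x axis of station, either way round below 0.06 rad and angle between valve's own z axis and vertical below 0.035 rad and contact force between valve and manifold above 10 N and contact force between the fingers and valve above 3 N and linear speed of valve below 0.02 m/s); the arm keeps its last pose, push and grip.
It fails at once if another loose thing on the bench is moved by more than 30 mm (distance of any of throttle, gauge, wrench, blank_plate, tin, sleeve, hex_fitting from where it was at the start of the episode above 0.03 m).
It also fails if it takes over 38 s, if anything falls off the work surface, if the arm or the gripper's body presses on something with over 40 N, if the wrist force passes 120 N, or if a joint passes its speed limit or range.

## Working session

There is one attempt and no reset: what is moved stays moved. The work goes in short steps, Python scripts to look and compute and a shell command to move; the robot and the scene stay as the last step left them, time stands still between calls to the robot, and variables do not carry over. Pictures are saved under pics/ and viewed, and the job is handed in when it is done.

```bash
ls; mkdir -p pics; python3 - <<'E'
from station import sensors, vision, manip
import cv2
print(sensors.sense()); print(manip.pinch_z)
for n in ["scene","top","wrist"]:
    im=vision.capture(n); cv2.imwrite(f"pics/{n}0.png",im[:,:,::-1]); print(n,vision.camera_model(n))
E
```

```text
pics
{'t': 0.0, 'qpos': array([ 1.03491815e+00,  2.21243702e-01,  1.52763064e+00,  8.87526789e-06,
        1.39467694e+00, -1.26090328e-01]), 'joint_velocities': array([-1.08780180e-03,  1.82950899e-04,  9.60785241e-04, -1.07562155e-03,
       -7.65723808e-04,  6.20443862e-05]), 'joint_torque': array([ 1.23114420e-03, -4.96922779e+01, -3.89380610e+01, -9.69209668e-05,
        1.15401231e-02,  5.46735964e-05]), 'eef_pos': array([0.24869194, 0.57272909, 0.23017801]), 'eef_rot': array([-0.38811016,  0.59189652,  0.38750781,  0.5906494 ]), 'ft_force': array([ 0.19394837,  1.02233123, -0.32394049]), 'wrist_torque': array([ 0.04467592, -0.02146235,  0.00245715]), 'finger_gap': 1.000402362365978}
0.0187
scene {'camera_matrix': array([[435.87450213,   0.        , 318.9829698 ],
       [  0.        , 435.87450213, 243.36824542],
       [  0.        ,   0.        ,   1.        ]]), 'k1': -0.007481790556800235, 'pose': array([[-0.77080715, -0.4399032 ,  0.46080528,  1.09568364],
       [ 0.63705945, -0.5283777 ,  0.56122391,  0.63650229],
       [-0.00340496,  0.72615576,  0.68752179,  0.848628
[... 485 characters left out ...]
9e-01,  9.94025634e-01,
         1.45867486e+00],
       [ 0.00000000e+00,  0.00000000e+00,  0.00000000e+00,
         1.00000000e+00]])}
wrist {'camera_matrix': array([[389.35284206,   0.        , 313.85964258],
       [  0.        , 389.35284206, 239.4908626 ],
       [  0.        ,   0.        ,   1.        ]]), 'k1': -0.029698056772892344, 'T_tool_cam': array([[ 1.08490204e-05,  2.88982692e-01, -9.57334322e-01,
        -1.42038923e-01],
       [-1.12940624e-03,  9.57333715e-01,  2.88982496e-01,
         7.19970038e-02],
       [ 9.99999362e-01,  1.07808418e-03,  3.36764989e-04,
        -1.13954433e-03],
       [ 0.00000000e+00,  0.00000000e+00,  0.00000000e+00,
         1.00000000e+00]])}
```

View pics/scene0.png

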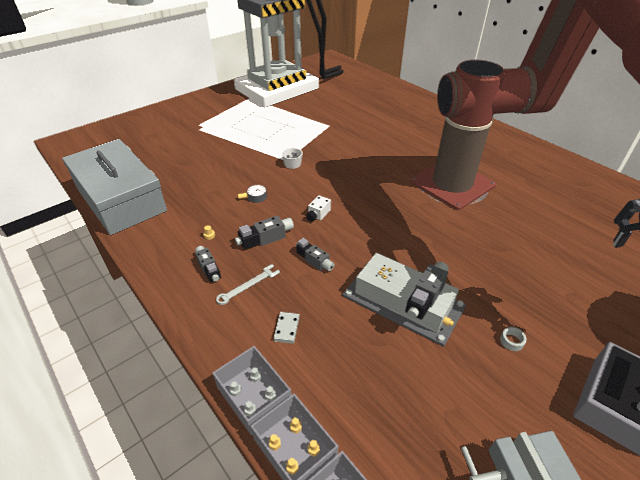

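View pics/top0.png

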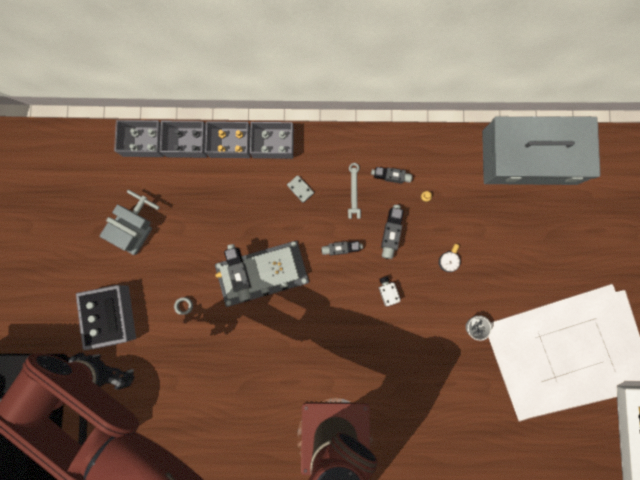

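View pics/wrist0.png

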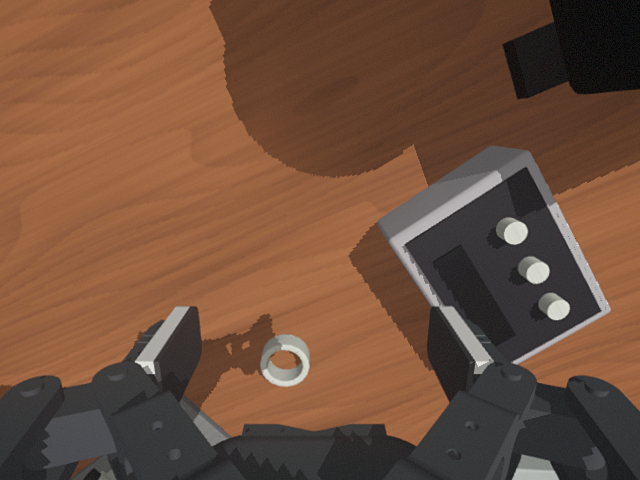

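The three look-alikes in the top view are the large valve at (392,231) and smaller ones at (343,247) and (392,175). At about 317 px/m, the 168 mm overall length should span about 53 px. The large one does (about 53 px) and the small ones are about 40 px. I'll check that in a close crop.

```bash
python3 - <<'E'
import cv2,numpy as np
t=cv2.imread("pics/top0.png")
a=cv2.resize(t[155:275,310:440],None,fx=6,fy=5,interpolation=cv2.INTER_CUBIC)
a=cv2.resize(t[160:275,310:440],None,fx=5,fy=5,interpolation=cv2.INTER_CUBIC);cv2.imwrite("pics/c1.png",a)
b=cv2.resize(t[230:320,205:320],None,fx=6,fy=6,interpolation=cv2.INTER_CUBIC);cv2.imwrite("pics/c2.png",b)
s=cv2.imread("pics/scene0.png")
c=cv2.resize(s[190:350,180:380],None,fx=4,fy=3.75,interpolation=cv2.INTER_CUBIC)
c=cv2.resize(s[200:300,220:350],None,fx=6,fy=6,interpolation=cv2.INTER_CUBIC);cv2.imwrite("pics/c3.png",c)
d=cv2.resize(s[240:350,335:475],None,fx=5,fy=5,interpolation=cv2.INTER_CUBIC);cv2.imwrite("pics/c4.png",d)
E
```

```text
(no output)
```

View pics/c1.png

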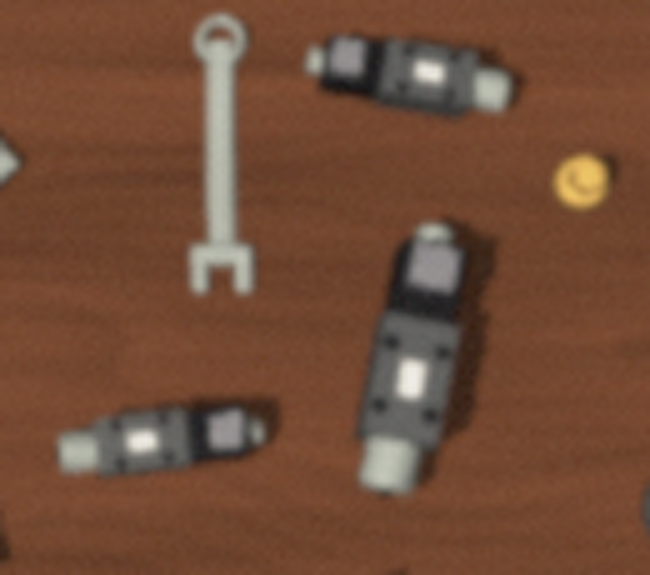

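View pics/c2.png

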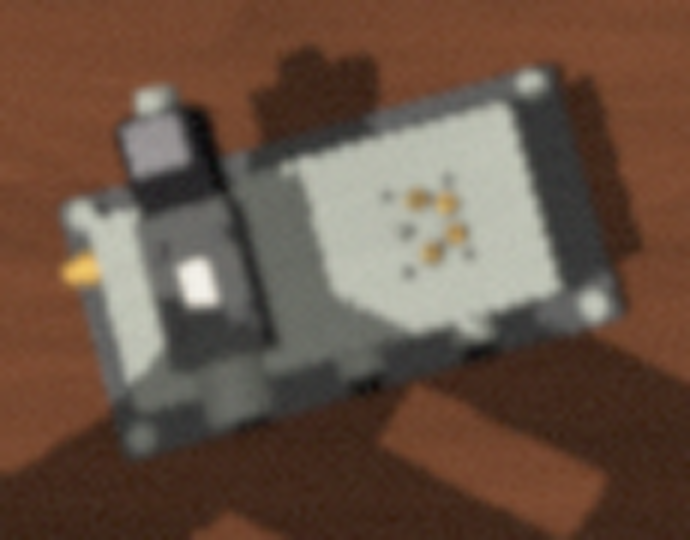

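View pics/c3.png

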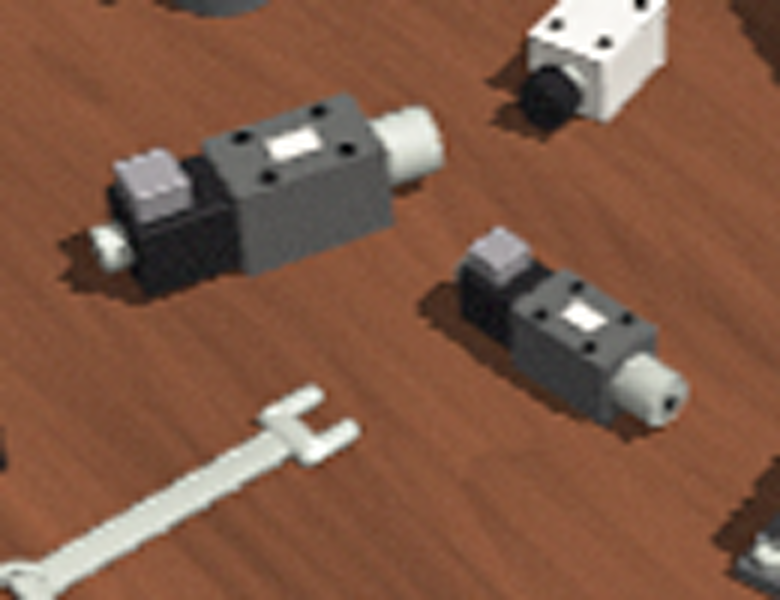

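View pics/c4.png

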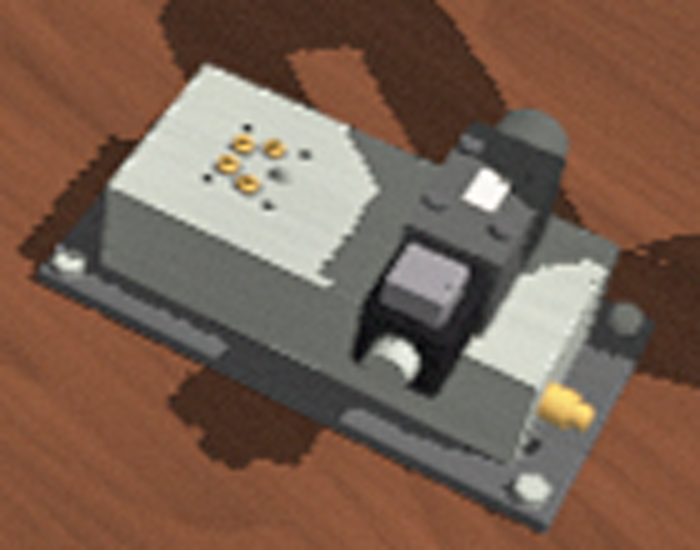

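Crop check: the large valve at (392,236) shows the right size and has its coil up in the image (world +x). The white label is at its centre, with four screw holes around it. The manifold's free place has the brass seals near (278,268) in the top view. Next I'll measure both.

```bash
cat > h.py <<'E'
import numpy as np,cv2
from scipy.spatial.transform import Rotation as R
from station import sensors,vision,manip
def wristpose(s):
    T=np.eye(4);T[:3,:3]=R.from_quat(s["eef_rot"]).as_matrix();T[:3,3]=s["eef_pos"];return T
def cam(n,s=None):
    m=vision.camera_model(n)
    P=m["pose"] if n!="wrist" else wristpose(s or sensors.sense())@m["T_tool_cam"]
    return m["camera_matrix"],m["k1"],P
def ray(c,uv):
    K,k,P=c; d=np.array([(uv[0]-K[0,2])/K[0,0],(uv[1]-K[1,2])/K[1,1]]);u=d.copy()
    for _ in range(20):u=d/(1+k*(u@u))
    v=P[:3,:3]@np.array([u[0],-u[1],-1]);return P[:3,3],v
def plane(c,uv,z):
    o,v=ray(c,uv);return o+v*(z-o[2])/v[2]
def proj(c,X):
    K,k,P=c;p=P[:3,:3].T@(np.asarray(X)-P[:3,3]);u=np.array([p[0],-p[1]])/-p[2]
    u=u*(1+k*(u@u));return K[0,0]*u[0]+K[0,2],K[1,1]*u[1]+K[1,2]
def tri(c1,a,c2,b):
    o1,v1=ray(c1,a);o2,v2=ray(c2,b)
    t=np.linalg.lstsq(np.c_[v1,-v2],o2-o1,rcond=None)[0]
    p,q=o1+t[0]*v1,o2+t[1]*v2;return (p+q)/2,np.linalg.norm(p-q)
E
python3 - <<'E'
from h import *
np.set_printoptions(precision=4,suppress=True)
t=cv2.imread("pics/top0.png");s=cv2.imread("pics/scene0.png")
ct,cs=cam("top"),cam("scene")
def white(im,x0,y0,x1,y1,thr=200):
    g=im[y0:y1,x0:x1].min(2);w=np.clip(g.astype(float)-140,0,None)
    w[g<150]=0
    yy,xx=np.mgrid[y0:y1,x0:x1];return (w*xx).sum()/w.sum(),(w*yy).sum()/w.sum()
vt=white(t,387,230,398,241);vs=white(s,263,220,277,228)
print("valve label",vt,vs,tri(ct,vt,cs,vs),plane(ct,vt,.05),plane(cs,vs,.05))
mt=white(t,233,272,242,283);ms=white(s,427,273,440,283)
print("mounted label",mt,ms,tri(ct,mt,cs,ms),plane(ct,mt,.12),plane(cs,ms,.12))
f=lambda p:(310+p[0]/5-.4,160+p[1]/5-.4)
H=[plane(ct,f(p),.05) for p in [(392,341),(443,352),(430,415),(379,404)]];print(np.array(H),np.mean(H,0))
a=H[0]+H[1]-H[2]-H[3];print("yaw valve top",np.arctan2(a[1],a[0]))
g=lambda p:(220+p[0]/6-.4,200+p[1]/6-.4)
H=[plane(cs,g(p),.05) for p in [(243,137),(269,178),(347,149),(320,111)]];print(np.array(H),np.mean(H,0))
a=H[0]+H[1]-H[2]-H[3];print("yaw valve scene",np.arctan2(a[1],a[0]))
# manifold foot screws, top view
f=lambda p:(205+p[0]/6-.4,230+p[1]/6-.4)
F=[plane(ct,f(p),.014) for p in [(80,213),(530,80),(595,304),(140,437)]];print("foot",np.array(F),np.mean(F,0))
a=F[0]-F[1]+F[3]-F[2];print("yaw m y-axis",np.arctan2(a[1],a[0])-np.pi/2,np.linalg.norm(a)/2)
B=[plane(ct,f(p),.074) for p in [(417,199),(446,203),(457,233),(432,251)]];print("brass",np.array(B),np.mean(B,0))
f=lambda p:(335+p[0]/5-.4,240+p[1]/5-.4)
B=[plane(cs,f(p),.074) for p in [(243,144),(275,149),(228,164),(247,183)]];print("brass s",np.array(B),np.mean(B,0))
print("pin",plane(cs,f((277,173)),.078))
C=[plane(cs,f(p),.07) for p in [(207,65),(110,187),(528,386),(615,250)]];print("corners",np.array(C),np.mean(C,0))
a=C[3]-C[0]+C[2]-C[1];print(np.arctan2(a[1],a[0])-np.pi/2,np.linalg.norm(a)/2)
E
```

```text
valve label (np.float64(391.83008849557524), np.float64(235.32079646017698)) (np.float64(268.5180412371134), np.float64(223.5162002945508)) (array([ 0.6165, -0.1698,  0.0484]), np.float64(0.00024989641162041776)) [ 0.6162 -0.1695  0.05  ] [ 0.6175 -0.1682  0.05  ]
mounted label (np.float64(237.47560975609755), np.float64(276.5923872875092)) (np.float64(431.842605156038), np.float64(277.6641791044776)) (array([0.4829, 0.2897, 0.1189]), np.float64(0.0006011947557537703)) [0.4827 0.2897 0.12  ] [0.484 0.29  0.12 ]
[[ 0.6395 -0.1578  0.05  ]
 [ 0.6329 -0.1892  0.05  ]
 [ 0.5937 -0.1809  0.05  ]
 [ 0.6002 -0.1496  0.05  ]] [ 0.6166 -0.1694  0.05  ]
yaw valve top -0.2071378192752571
[[ 0.6331 -0.1872  0.05  ]
 [ 0.6401 -0.1555  0.05  ]
 [ 0.6006 -0.149   0.05  ]
 [ 0.5944 -0.1796  0.05  ]] [ 0.6171 -0.1678  0.05  ]
yaw valve scene -0.1779552172905242
foot [[0.5211 0.3725 0.014 ]
 [0.5933 0.1382 0.014 ]
 [0.476  0.1022 0.014 ]
 [0.4052 0.3372 0.014 ]] [0.4989 0.2375 0.014 ]
yaw m y-axis 0.29589955596253525 0.2452844916338443
brass [[0.5265 0.1895 0.074 ]
 [0.5246 0.1749 0.074 ]
 [0.5096 0.1691 0.074 ]
 [0.5005 0.1814 0.074 ]] [0.5153 0.1788 0.074 ]
brass s [[0.5128 0.1726 0.074 ]
 [0.5032 0.1849 0.074 ]
 [0.5279 0.1773 0.074 ]
 [0.5297 0.1918 0.074 ]] [0.5184 0.1817 0.074 ]
pin [0.517  0.1988 0.078 ]
corners [[0.4842 0.1199 0.07  ]
 [0.5792 0.1493 0.07  ]
 [0.5184 0.3534 0.07  ]
 [0.4251 0.329  0.07  ]] [0.5018 0.2379 0.07  ]
0.2824203005639214 0.2151710544138368
```

```bash
cat >> h.py <<'E'
def down(yaw,flip=1):
    # tool x down, tool z = flip * (valve y), yaw of valve
    z=flip*np.array([-np.sin(yaw),np.cos(yaw),0]);x=np.array([0,0,-1.]);return R.from_matrix(np.c_[x,np.cross(z,x),z])
def plan(pos,rot,n):
    s=sensors.sense();p,r=s["eef_pos"],R.from_quat(s["eef_rot"])
    rv=(r.inv()*rot).as_rotvec()
    out=[]
    for i in range(n):
        d=(np.asarray(pos)-p)/(n-i);dr=(r.inv()*rot).as_rotvec()/(n-i)
        a=np.round(np.degrees(dr),1);b=np.round(r.inv().apply(d),4)
        out.append([a.tolist(),b.tolist()]);p=p+r.apply(b);r=r*R.from_rotvec(np.radians(a))
    print("total turn",np.degrees(rv).round(2),"from",s["eef_pos"].round(4))
    for o in out:print(o)
    print("end",p.round(4))
E
python3 - <<'E'
from h import *
s=sensors.sense();r=R.from_quat(s["eef_rot"]).as_matrix();print(r.round(3))
for f in (1,-1):print(f,np.degrees((R.from_matrix(r).inv()*down(-.19,f)).as_rotvec()).round(1))
plan([.6165,-.169,.17],down(-.19,-1),15)
plan([.6165,-.169,.17],down(-.19,1),15)
E
```

```text
[[-0.001 -0.917  0.398]
 [-0.001  0.398  0.917]
 [-1.     0.    -0.002]]
1 [-12.6  -0.1  -0. ]
-1 [ 1.674e+02 -0.000e+00  1.000e-01]
total turn [ 1.674e+02 -3.000e-02  1.300e-01] from [0.2488 0.5728 0.2304]
[[11.2, -0.0, 0.0], [0.0041, -0.0422, -0.0356]]
[[11.2, -0.0, 0.0], [0.0041, -0.0483, -0.0267]]
[[11.2, -0.0, 0.0], [0.0041, -0.0526, -0.0168]]
[[11.2, 0.0, 0.0], [0.0041, -0.0548, -0.0063]]
[[11.1, 0.0, 0.0], [0.0041, -0.055, 0.0045]]
[[11.2, 0.0, 0.0], [0.0041, -0.0531, 0.015]]
[[11.1, 0.0, 0.0], [0.0041, -0.0492, 0.025]]
[[11.2, 0.0, 0.0], [0.0041, -0.0435, 0.034]]
[[11.1, 0.0, 0.0], [0.004, -0.036, 0.0418]]
[[11.2, 0.0, 0.0], [0.0041, -0.0273, 0.048]]
[[11.1, 0.0, 0.0], [0.004, -0.0175, 0.0524]]
[[11.2, 0.0, 0.0], [0.0041, -0.0071, 0.0547]]
[[11.1, 0.0, 0.0], [0.004, 0.0037, 0.0551]]
[[11.2, 0.0, 0.0], [0.0041, 0.0143, 0.0533]]
[[11.1, 0.1, 0.0], [0.004, 0.0243, 0.0495]]
end [ 0.6165 -0.169   0.17  ]
total turn [-12.6   -0.09  -0.02] from [0.2488 0.5728 0.2304]
[[-0.8, -0.0, -0.0], [0.0041, -0.0422, -0.0356]]
[[-0.8, -0.0, -0.0], [0.0041, -0.0417, -0.0362]]
[[-0.8, -0.0, -0.0], [0.0041, -0.0412, -0.0367]]
[[-0.8, -0.0, -0.0], [0.0041, -0.0407, -0.0373]]
[[-0.9, -0.0, -0.0], [0.0041, -0.0401, -0.0379]]
[[-0.8, -0.0, -0.0], [0.0041, -0.0395, -0.0385]]
[[-0.9, -0.0, -0.0], [0.0041, -0.039, -0.0391]]
[[-0.8, -0.0, -0.0], [0.0041, -0.0384, -0.0397]]
[[-0.9, -0.0, -0.0], [0.004, -0.0378, -0.0402]]
[[-0.8, -0.0, -0.0], [0.0041, -0.0372, -0.0408]]
[[-0.9, -0.0, -0.0], [0.004, -0.0366, -0.0413]]
[[-0.8, -0.0, -0.0], [0.0041, -0.036, -0.0419]]
[[-0.9, -0.0, -0.0], [0.004, -0.0354, -0.0423]]
[[-0.8, -0.0, -0.0], [0.0041, -0.0347, -0.0429]]
[[-0.9, -0.1, -0.0], [0.004, -0.034, -0.0434]]
end [ 0.6165 -0.169   0.17  ]
```

```bash
python3 - <<'E'
from h import *
plan([.50,.19,.22],down(.29,1),9)
E
```

```text
total turn [-4.01e+01 -8.00e-02 -4.00e-02] from [0.2488 0.5728 0.2304]
[[-4.5, -0.0, -0.0], [0.0012, -0.0425, -0.0279]]
[[-4.4, -0.0, -0.0], [0.0012, -0.0402, -0.0311]]
[[-4.5, -0.0, -0.0], [0.0012, -0.0377, -0.0341]]
[[-4.4, -0.0, -0.0], [0.0012, -0.0349, -0.037]]
[[-4.5, -0.0, -0.0], [0.0012, -0.032, -0.0396]]
[[-4.4, -0.0, -0.0], [0.0012, -0.0288, -0.042]]
[[-4.5, -0.0, -0.0], [0.0012, -0.0255, -0.044]]
[[-4.4, -0.0, -0.0], [0.0012, -0.022, -0.0459]]
[[-4.5, -0.1, -0.1], [0.0011, -0.0184, -0.0475]]
end [0.5  0.19 0.22]
```

```bash
python3 -m crank '[[[-4.5,0,0],[0.001,-0.043,-0.028],-1],[[-4.5,0,0],[0.001,-0.040,-0.031],-1],[[-4.5,0,0],[0.001,-0.038,-0.034],-1],[[-4.5,0,0],[0.001,-0.035,-0.037],-1],[[-4.5,0,0],[0.001,-0.032,-0.040],-1],[[-4.5,0,0],[0.001,-0.029,-0.042],-1],[[-4.5,0,0],[0.001,-0.026,-0.044],-1],[[-4.5,0,0],[0.001,-0.022,-0.046],-1],[[-4.5,0,0],[0.001,-0.018,-0.047],-1],[[0,0,0],[0,0,0],-1]]'
python3 - <<'E'
from h import *
import pickle
s=sensors.sense();print(s["eef_pos"],down(.29,1).inv().__mul__(R.from_quat(s["eef_rot"])).as_rotvec(degrees=True),s["joint_velocities"].round(3),s["qpos"].round(3),s["ft_force"])
pickle.dump(s,open("w1.pkl","wb"))
cv2.imwrite("pics/w1.png",vision.capture("wrist")[:,:,::-1])
E
```

```text
t: 1.4
eef_pos: [0.5119, 0.1813, 0.2184]
eef_rot: [-0.574, 0.414, 0.574, 0.411]
ft_force: [-1.0, -0.2, 0.1]
finger_gap: 0.999
[0.51191868 0.18128656 0.21836108] [-1.91843332  0.12143257  0.21768175] [ 0.034 -0.011  0.017  0.031  0.012  0.019] [ 0.197  0.037  1.752 -0.003  1.355 -1.697] [-1.02530362 -0.24257909  0.12792129]
```

View pics/w1.png

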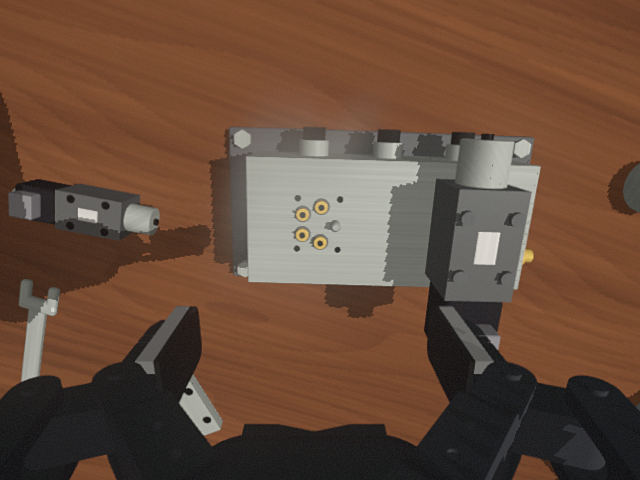

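```bash
python3 - <<'E'
import cv2
t=cv2.imread("pics/w1.png")
cv2.imwrite("pics/w1c.png",cv2.resize(t[185:255,280:360],None,fx=8,fy=8,interpolation=cv2.INTER_CUBIC))
E
```

```text
(no output)
```

View pics/w1c.png

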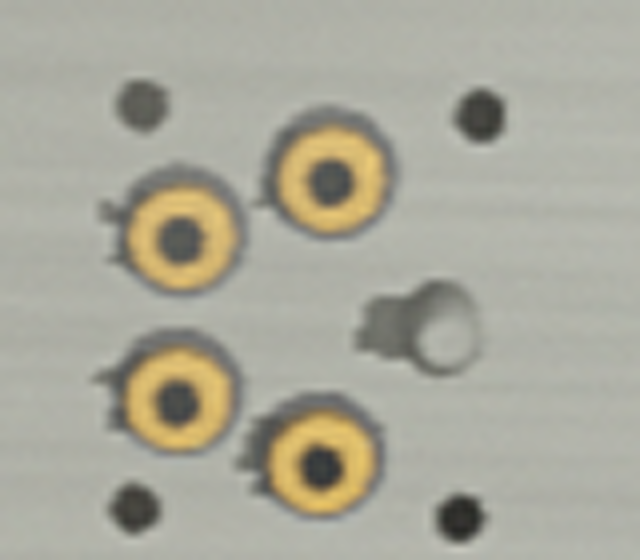

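```bash
python3 - <<'E'
from h import *
import pickle
np.set_printoptions(precision=4,suppress=True)
s=pickle.load(open("w1.pkl","rb"));c=cam("wrist",s)
f=lambda p:(280+p[0]/8-.44,185+p[1]/8-.44)
H=np.array([plane(c,f(p),.07) for p in [(142,105),(481,115),(460,518),(134,508)]]);print(H,H.mean(0))
a=H[1]-H[0]+H[2]-H[3];b=H[2]-H[1]+H[3]-H[0]
print("yaw",np.arctan2(-a[0],a[1]),np.arctan2(b[1],b[0]),np.linalg.norm(a)/2,np.linalg.norm(b)/2)
P=plane(c,f((447,335)),.079);print("pin",P)
# block top edges: corners far
C=[plane(c,p,.07) for p in [(246,156),(249,281)]];print("blk",np.array(C),(C[0]+C[1])/2)
d=C[1]-C[0];print(np.arctan2(d[1],d[0]),np.linalg.norm(d))
E=[plane(c,p,.07) for p in [(249,281),(386,286)]];d=E[1]-E[0];print(np.arctan2(-d[0],d[1]))
L=plane(c,(486.5,248),.12);print("mount label",L)
F=[plane(c,p,.016) for p in [(242,139),(522,148)]];d=F[1]-F[0];print("foot",F,np.arctan2(-d[0],d[1]),np.linalg.norm(d))
yaw=.29
for st in (H.mean(0),):
  print("pin pred",st+[-.013*np.sin(yaw),.013*np.cos(yaw),0],"label pred",st+[-.11*np.sin(yaw),.11*np.cos(yaw),0])
E
```

```text
[[0.4986 0.1612 0.07  ]
 [0.4893 0.1919 0.07  ]
 [0.5277 0.2033 0.07  ]
 [0.5369 0.1726 0.07  ]] [0.5131 0.1822 0.07  ]
yaw 0.29193877878696006 0.29018332856333734 0.03200792967187446 0.04000608272321474
pin [0.5085 0.1947 0.079 ]
blk [[0.481  0.116  0.07  ]
 [0.5755 0.145  0.07  ]] [0.5283 0.1305 0.07  ]
0.29760168441843093 0.09887270044779142
0.2838462383025327
mount label [0.4814 0.2875 0.12  ]
foot [array([0.4752, 0.1012, 0.016 ]), array([0.4048, 0.334 , 0.016 ])] 0.2937812576089242 0.24315487491723525
pin pred [0.5094 0.1947 0.07  ] label pred [0.4816 0.2877 0.07  ]
```

```bash
python3 - <<'E'
from h import *
plan([.6165,-.169,.16],down(-.19,1),8)
t=cv2.imread("pics/w1.png")
cv2.imwrite("pics/fing.png",cv2.resize(t[290:400,110:520],None,fx=1.9,fy=1.9,interpolation=cv2.INTER_CUBIC))
E
```

```text
total turn [29.45 -0.13 -0.22] from [0.511  0.1827 0.2183]
[[3.7, -0.0, -0.0], [0.0074, 0.0015, -0.0459]]
[[3.7, -0.0, -0.0], [0.0073, -0.0015, -0.0459]]
[[3.7, -0.0, -0.0], [0.0074, -0.0045, -0.0457]]
[[3.7, -0.0, -0.0], [0.0073, -0.0074, -0.0453]]
[[3.7, -0.0, -0.0], [0.0074, -0.0103, -0.0447]]
[[3.7, -0.1, -0.1], [0.0073, -0.0131, -0.0439]]
[[3.6, -0.0, -0.0], [0.0073, -0.016, -0.043]]
[[3.7, -0.1, -0.1], [0.0073, -0.0186, -0.0419]]
end [ 0.6165 -0.169   0.16  ]
```

View pics/fing.png

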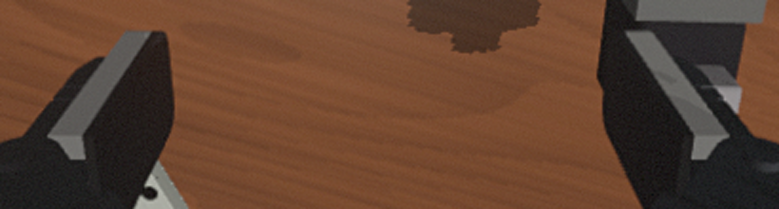

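```bash
python3 -m crank '[[[3.7,0,0],[0.007,0.001,-0.046],-1],[[3.7,0,0],[0.007,-0.001,-0.046],-1],[[3.7,0,0],[0.007,-0.004,-0.046],-1],[[3.7,0,0],[0.007,-0.007,-0.045],-1],[[3.7,0,0],[0.007,-0.010,-0.045],-1],[[3.7,0,0],[0.007,-0.013,-0.044],-1],[[3.7,0,0],[0.007,-0.016,-0.043],-1],[[2,0,0],[0.004,-0.015,-0.030],-1],[[0,0,0],[0,0,0],-1],[[0,0,0],[0,0,0],-1]]'
python3 - <<'E'
from h import *
import pickle
s=sensors.sense();print(s["eef_pos"],down(-.19,1).inv().__mul__(R.from_quat(s["eef_rot"])).as_rotvec(degrees=True),s["joint_velocities"].round(3),s["qpos"].round(3),s["ft_force"])
pickle.dump(s,open("w2.pkl","wb"))
cv2.imwrite("pics/w2.png",vision.capture("wrist")[:,:,::-1])
E
```

```text
t: 2.7
eef_pos: [0.6124, -0.1515, 0.1618]
eef_rot: [-0.453, 0.541, 0.459, 0.54]
ft_force: [0.8, 0.3, 0.7]
finger_gap: 0.997
[ 0.6124     -0.15153411  0.16176992] [-1.21671029 -0.19239978  0.41724677] [ 0.002  0.005 -0.001 -0.002 -0.002  0.008] [-0.369  0.295  1.571  0.002  1.284 -1.771] [0.81393162 0.25201227 0.74939194]
```

View pics/w2.png

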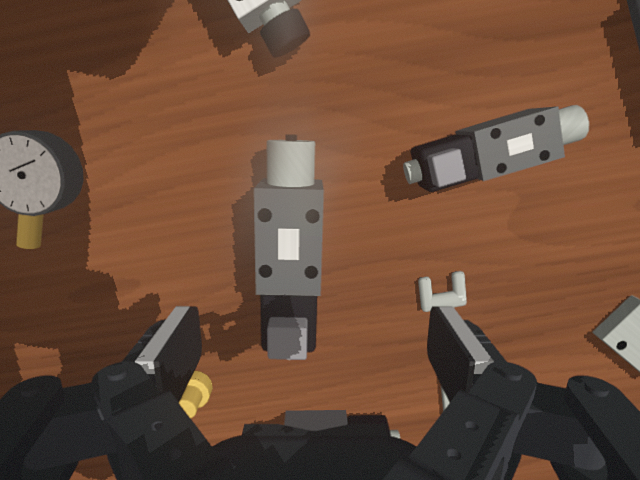

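```bash
python3 - <<'E'
from h import *
import pickle
np.set_printoptions(precision=4,suppress=True)
s=pickle.load(open("w2.pkl","rb"));c=cam("wrist",s)
g=cv2.cvtColor(cv2.imread("pics/w2.png"),cv2.COLOR_BGR2GRAY)
def dark(x,y,r=9):
    p=g[y-r:y+r+1,x-r:x+r+1].astype(float);w=np.clip(75-p,0,None);yy,xx=np.mgrid[y-r:y+r+1,x-r:x+r+1];return (w*xx).sum()/w.sum(),(w*yy).sum()/w.sum(),w.sum()
q=[dark(*p) for p in [(265,215),(313,216),(312,272),(265,271)]];print(q)
H=np.array([plane(c,p[:2],.05) for p in q]);print(H,H.mean(0))
a=H[1]-H[0]+H[2]-H[3];b=H[2]-H[1]+H[3]-H[0]
yaw=np.arctan2(b[1],b[0]);print("yaw",np.arctan2(-a[0],a[1]),yaw,np.linalg.norm(a)/2,np.linalg.norm(b)/2)
print("label",plane(c,(288.5,244),.05))
v=H.mean(0);hx=plane(c,(185,405),.0);d=(hx-v)[:2];print("hex in valve frame",np.cos(yaw)*d[0]+np.sin(yaw)*d[1],-np.sin(yaw)*d[0]+np.cos(yaw)*d[1])
hx=plane(c,(204,378),.034);d=(hx-v)[:2];print("hex in valve frame",np.cos(yaw)*d[0]+np.sin(yaw)*d[1],-np.sin(yaw)*d[0]+np.cos(yaw)*d[1])
E
```

```text
[(np.float64(264.72902494331066), np.float64(215.5374149659864), np.float64(882.0)), (np.float64(314.6343042071197), np.float64(217.55339805825244), np.float64(309.0)), (np.float64(310.91886670959434), np.float64(271.84159690920796), np.float64(3106.0)), (np.float64(265.0186246418338), np.float64(270.8275071633238), np.float64(3490.0))]
[[ 0.5936 -0.1829  0.05  ]
 [ 0.6006 -0.1502  0.05  ]
 [ 0.6385 -0.1593  0.05  ]
 [ 0.6323 -0.1907  0.05  ]] [ 0.6163 -0.1708  0.05  ]
yaw -0.20356812653726147 -0.21809293263338855 0.032717075365086445 0.039212452722169805
label [ 0.6159 -0.1709  0.05  ]
hex in valve frame 0.17784864042914966 -0.09529250569501561
hex in valve frame 0.12176102391074599 -0.06635443540844443
```

```bash
python3 - <<'E'
from h import *
plan([.616,-.171,.10],down(-.205,1),3)
E
```

```text
total turn [ 2.1   0.18 -0.41] from [ 0.6124 -0.1515  0.1618]
[[0.7, 0.1, -0.1], [0.0206, -0.0024, -0.0063]]
[[0.7, 0.0, -0.2], [0.0206, -0.0025, -0.0062]]
[[0.7, 0.1, -0.1], [0.0206, -0.0024, -0.0062]]
end [ 0.616 -0.171  0.1  ]
```

```bash
python3 -m crank '[[[0.7,0.1,-0.1],[0.020,-0.0025,-0.0062],-1],[[0.7,0,-0.2],[0.020,-0.0025,-0.0062],-1],[[0.7,0.1,-0.1],[0.020,-0.0025,-0.0062],-1],[[0,0,0],[0,0,0],-1],[[0,0,0],[0,0,0],-1]]'
python3 - <<'E'
from h import *
plan([.616,-.171,.08],down(-.205,1),2)
plan([.616,-.171,.010],down(-.205,1),4)
E
```

```text
t: 3.38
eef_pos: [0.6156, -0.1676, 0.0971]
eef_rot: [-0.446, 0.548, 0.447, 0.548]
ft_force: [0.2, 0.7, 1.0]
finger_gap: 0.998
total turn [ 0.14  0.   -0.08] from [ 0.6156 -0.1676  0.0971]
[[0.1, 0.0, -0.0], [0.0085, -0.0006, -0.0016]]
[[0.0, 0.0, -0.1], [0.0086, -0.0006, -0.0017]]
end [ 0.616 -0.171  0.08 ]
total turn [ 0.14  0.   -0.08] from [ 0.6156 -0.1676  0.0971]
[[0.0, 0.0, -0.0], [0.0218, -0.0003, -0.0008]]
[[0.0, 0.0, -0.0], [0.0218, -0.0003, -0.0008]]
[[0.1, 0.0, -0.0], [0.0217, -0.0003, -0.0008]]
[[0.0, 0.0, -0.1], [0.0218, -0.0004, -0.0009]]
end [ 0.616 -0.171  0.01 ]
```

```bash
python3 -m crank '[[[0,0,0],[0.010,-0.0010,-0.0040],-1],[[0,0,0],[0.020,0,-0.001],-1],[[0,0,0],[0.020,0,0],-1],[[0,0,0],[0.010,0,0],-1],[[0,0,0],[0,0,0],-1]]'
python3 - <<'E'
from h import *
plan([.616,-.171,.010],down(-.205,1),1)
cv2.imwrite("pics/w3.png",vision.capture("wrist")[:,:,::-1])
E
```

```text
t: 4.0
eef_pos: [0.6155, -0.1728, 0.033]
eef_rot: [-0.447, 0.548, 0.447, 0.548]
ft_force: [0.7, -0.1, 0.3]
finger_gap: 1.002
total turn [ 0.15  0.01 -0.07] from [ 0.6155 -0.1728  0.033 ]
[[0.2, 0.0, -0.1], [0.023, -0.0002, 0.0019]]
end [ 0.616 -0.171  0.01 ]
```

View pics/w3.png

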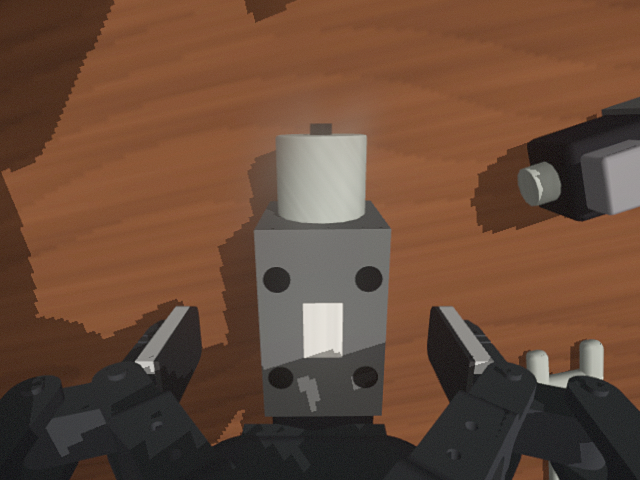

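The valve sits upright between the open pads, with its label at (322,330) and the pad mid-line at about column 316. I'll lower the last 22 mm and close.

```bash
python3 -m crank '[[[0.1,0,0],[0.011,0,0.0015],-1],[[0,0,0],[0.010,0,0],-1],[[0,0,0],[0,0,0],-1],[[0,0,0],[0,0,0],0.5],[[0,0,0],[0,0,0],1],[[0,0,0],[0,0,0],1],[[0,0,0],[0,0,0],1],[[0,0,0],[0,0,0],1]]' 80
python3 - <<'E'
from h import *
plan([.616,-.171,.010],down(-.205,1),1)
E
```

```text
t: 5.05
eef_pos: [0.6179, -0.1717, 0.0133]
eef_rot: [-0.448, 0.548, 0.445, 0.549]
ft_force: [1.0, 0.7, -1.0]
finger_gap: 0.527
total turn [ 0.06 -0.03  0.2 ] from [ 0.6179 -0.1717  0.0133]
[[0.1, -0.0, 0.2], [0.0033, 0.002, 0.0003]]
end [ 0.616 -0.171  0.01 ]
```

```bash
python3 -m crank '[[[0,0,0],[-0.010,0,0],1],[[0,0,0],[-0.025,0,0],1],[[0,0,0],[-0.040,0,0],1],[[0,0,0],[-0.040,0,0],1],[[0,0,0],[-0.010,0,0],1],[[0,0,0],[0,0,0],1]]'
python3 - <<'E'
from h import *
s=sensors.sense();print(s["ft_force"],s["wrist_torque"])
plan([.5027,.1785,.125],down(.291,1),9)
cv2.imwrite("pics/w4.png",vision.capture("wrist")[:,:,::-1])
E
```

```text
t: 5.8
eef_pos: [0.6115, -0.1698, 0.1351]
eef_rot: [-0.443, 0.551, 0.45, 0.546]
ft_force: [0.3, -0.2, -7.1]
finger_gap: 0.529
[ 0.31119305 -0.22838048 -7.05508297] [-0.02691875 -0.00921812  0.01610992]
total turn [-28.37   0.25  -0.65] from [ 0.6115 -0.1698  0.1351]
[[-3.2, 0.0, -0.1], [0.0014, 0.0197, 0.0354]]
[[-3.1, 0.0, -0.1], [0.0014, 0.0177, 0.0365]]
[[-3.2, 0.0, -0.1], [0.0013, 0.0157, 0.0374]]
[[-3.1, 0.0, -0.1], [0.0013, 0.0135, 0.0382]]
[[-3.2, 0.0, -0.0], [0.0013, 0.0115, 0.0389]]
[[-3.1, 0.1, -0.1], [0.0013, 0.0093, 0.0395]]
[[-3.2, 0.0, -0.0], [0.0012, 0.0071, 0.0399]]
[[-3.1, 0.1, -0.1], [0.0013, 0.0049, 0.0402]]
[[-3.2, 0.0, -0.0], [0.0011, 0.0027, 0.0405]]
end [0.5027 0.1785 0.125 ]
```

View pics/w4.png

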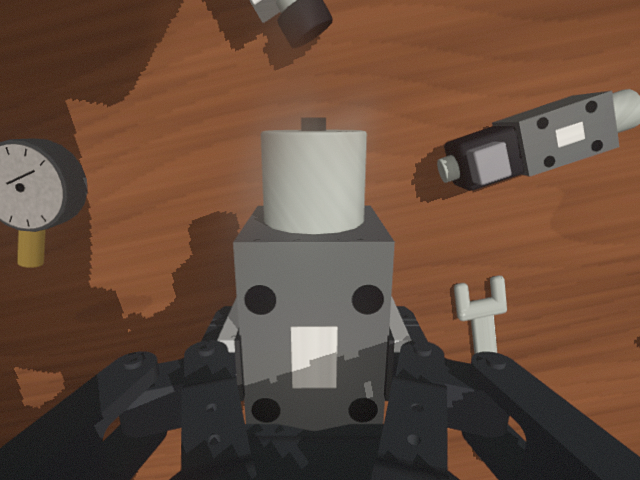

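The valve is lifted in the jaws with 7.1 N of weight on the wrist. Its label is at (314,357), and the front two holes are at (260,300) and (368,300).

```bash
python3 - <<'E'
from h import *
m=vision.camera_model("wrist");c=(m["camera_matrix"],m["k1"],m["T_tool_cam"])
def tp(uv,x):
    o,v=ray(c,uv);return o+v*(x-o[0])/v[0]
for n,p in dict(label=(314,357.5),h1=(260,300),h2=(368,300),h3=(266,410),h4=(363,410)).items():print(n,tp(p,.0133-.05).round(4))
E
```

```text
label [-0.0367  0.002  -0.0015]
h1 [-0.0367  0.0217 -0.0175]
h2 [-0.0367  0.0217  0.0146]
h3 [-0.0367 -0.018  -0.0172]
h4 [-0.0367 -0.018   0.0146]
```

```bash
python3 -m crank '[[[-3.2,0,-0.1],[0.001,0.020,0.035],1],[[-3.2,0,-0.1],[0.001,0.018,0.036],1],[[-3.2,0,-0.1],[0.001,0.016,0.037],1],[[-3.2,0,-0.1],[0.001,0.014,0.038],1],[[-3.2,0,0],[0.001,0.012,0.039],1],[[-3.2,0,0],[0.001,0.009,0.039],1],[[-3.2,0,0],[0.001,0.007,0.040],1],[[-3.2,0,0],[0.001,0.005,0.035],1],[[-1,0,0],[0,0.002,0.020],1],[[0,0,0],[0,0,0],1]]'
python3 - <<'E'
from h import *
plan([.5027,.1785,.115],down(.291,1),1)
E
```

```text
t: 7.1
eef_pos: [0.486, 0.1607, 0.1065]
eef_rot: [-0.551, 0.434, 0.576, 0.42]
ft_force: [-0.6, -0.6, -6.6]
finger_gap: 0.531
total turn [-1.01  0.94 -2.14] from [0.486  0.1607 0.1065]
[[-1.0, 0.9, -2.1], [-0.0091, -0.0206, 0.0128]]
end [0.5027 0.1785 0.115 ]
```

```bash
python3 -m crank '[[[-0.6,0.5,-1.1],[-0.006,-0.010,0.007],1],[[-0.4,0.4,-1.0],[-0.004,-0.009,0.007],1],[[0,0,0],[0,0,0],1],[[0,0,0],[0,0,0],1]]'
python3 - <<'E'
from h import *
plan([.5022,.1803,.105],down(.291,1),1)
E
```

```text
t: 7.6
eef_pos: [0.5017, 0.1787, 0.1149]
eef_rot: [0.567, -0.423, -0.567, -0.422]
ft_force: [-0.0, 0.2, -6.0]
finger_gap: 0.526
total turn [-0.07 -0.05 -0.04] from [0.5017 0.1787 0.1149]
[[-0.1, -0.1, -0.0], [0.0099, -0.001, 0.0014]]
end [0.5022 0.1803 0.105 ]
```

```bash
python3 -m crank '[[[0,0,0],[0.007,-0.001,0.0014],1],[[0,0,0],[0.007,0,0],1],[[0,0,0],[0,0,0],1],[[0,0,0],[0,0,0],1]]'
python3 - <<'E'
from h import *
plan([.5022,.1803,.0923],down(.291,1),1)
s=sensors.sense();print(s["ft_force"])
t=vision.capture("scene")[:,:,::-1]
cv2.imwrite("pics/s5.png",cv2.resize(t[200:330,310:480],None,fx=4.5,fy=4.5,interpolation=cv2.INTER_CUBIC))
E
```

```text
t: 8.1
eef_pos: [0.5019, 0.1795, 0.0992]
eef_rot: [-0.566, 0.424, 0.567, 0.422]
ft_force: [0.3, 0.8, -6.3]
finger_gap: 0.527
total turn [-0.14 -0.05 -0.12] from [0.5019 0.1795 0.0992]
[[-0.1, -0.1, -0.1], [0.0069, -0.0005, 0.0007]]
end [0.5022 0.1803 0.0923]
[ 0.25939352  0.78938218 -6.34576498]
```

View pics/s5.png

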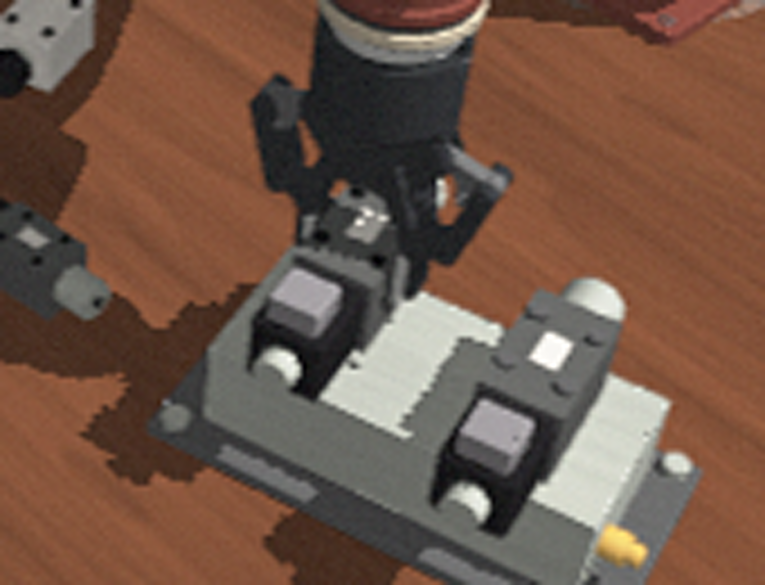

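The scene view shows the held valve over the free place, with its coil end at (275,365) in the crop, parallel to the mounted one at (465,500). I'll lower it onto the pin.

```bash
python3 -m crank '[[[0,0,0],[0.003,-0.0005,0.0007],1],[[0,0,0],[0.002,0,0],1],[[0,0,0],[0.001,0,0],1],[[0,0,0],[0.001,0,0],1]]';python3 -m crank '[[[0,0,0],[0.001,0,0],1]]'; python3 -m crank '[[[0,0,0],[0.001,0,0],1]]'
```

```text
t: 8.65
eef_pos: [0.5024, 0.1805, 0.0922]
eef_rot: [-0.567, 0.424, 0.567, 0.422]
ft_force: [-0.6, -0.5, -2.5]
finger_gap: 0.53
t: 8.78
eef_pos: [0.5026, 0.1805, 0.092]
eef_rot: [0.567, -0.423, -0.567, -0.422]
ft_force: [-5.3, -0.5, 4.5]
finger_gap: 0.529
t: 8.9
eef_pos: [0.5027, 0.1805, 0.0919]
eef_rot: [0.567, -0.423, -0.567, -0.422]
ft_force: [-6.0, -1.0, 6.0]
finger_gap: 0.529
```

Contact came at TCP z 0.092 against 0.0923 predicted, so the underside is on the pin tip. Now I'll slide towards valve +x (tool −y).

```bash
python3 -m crank '[[[0,0,0],[0.0004,-0.002,0],1],[[0,0,0],[0.0004,-0.002,0],1]]';python3 -m crank '[[[0,0,0],[0.0004,-0.002,0],1],[[0,0,0],[0.0004,-0.002,0],1]]'; python3 - <<'E'
from h import *
plan([.5132,.1836,.0923],down(.291,1),1)
E
```

```text
t: 9.15
eef_pos: [0.506, 0.1815, 0.092]
eef_rot: [-0.567, 0.424, 0.567, 0.422]
ft_force: [-4.9, -1.1, 3.2]
finger_gap: 0.529
t: 9.4
eef_pos: [0.5092, 0.1826, 0.0919]
eef_rot: [-0.566, 0.424, 0.568, 0.421]
ft_force: [-6.8, -2.1, 3.8]
finger_gap: 0.529
total turn [-0.08 -0.07 -0.27] from [0.5092 0.1826 0.0919]
[[-0.1, -0.1, -0.3], [-0.0004, -0.0041, -0.0001]]
end [0.5132 0.1836 0.0923]
```

```bash
python3 -m crank '[[[0,0,0],[0.0005,-0.0015,0],1]]';python3 -m crank '[[[0,0,0],[0.0005,-0.0015,0],1]]';python3 -m crank '[[[0,0,0],[0.0005,-0.0015,0],1]]'; python3 - <<'E'
from h import *
plan([.5146,.1841,.0923],down(.291,1),1)
E
```

```text
t: 9.52
eef_pos: [0.5104, 0.1829, 0.0918]
eef_rot: [-0.566, 0.424, 0.568, 0.421]
ft_force: [-6.3, -1.4, 3.6]
finger_gap: 0.526
t: 9.65
eef_pos: [0.5116, 0.1833, 0.0916]
eef_rot: [-0.566, 0.425, 0.568, 0.42]
ft_force: [-5.0, -1.1, 1.9]
finger_gap: 0.531
t: 9.78
eef_pos: [0.5133, 0.1838, 0.091]
eef_rot: [-0.566, 0.425, 0.568, 0.421]
ft_force: [0.8, -0.4, -6.6]
finger_gap: 0.527
total turn [-0.07 -0.07 -0.35] from [0.5133 0.1838 0.091 ]
[[-0.1, -0.1, -0.3], [-0.0013, -0.0014, -0.0001]]
end [0.5146 0.1841 0.0923]
```

The force fell back to the free weight and z is dropping, so the pin is at the hole. I'll lower it.

```bash
python3 -m crank '[[[0,0,0],[0.001,-0.0005,0],1]]';python3 -m crank '[[[0,0,0],[0.001,0,0],1]]';python3 -m crank '[[[0,0,0],[0.001,0,0],1]]'
```

```text
t: 9.9
eef_pos: [0.5142, 0.184, 0.0896]
eef_rot: [-0.566, 0.424, 0.568, 0.421]
ft_force: [0.3, 0.0, -5.9]
finger_gap: 0.531
t: 10.02
eef_pos: [0.5145, 0.1841, 0.0881]
eef_rot: [-0.566, 0.424, 0.567, 0.421]
ft_force: [0.5, 0.0, -7.2]
finger_gap: 0.53
t: 10.15
eef_pos: [0.5146, 0.1841, 0.0871]
eef_rot: [-0.566, 0.424, 0.567, 0.421]
ft_force: [-3.9, -0.6, 3.0]
finger_gap: 0.528
```

```bash
python3 -m crank '[[[0,0,0],[0.0015,0.0003,0],1]]';python3 -m crank '[[[0,0,0],[0.0015,0.0003,0],1]]';python3 -m crank '[[[0,0,0],[0.0015,0,0],1]]'; python3 - <<'E'
from h import *
s=sensors.sense();print(s["wrist_torque"])
plan([.5142,.1839,.0833],down(.291,1),1)
E
```

```text
t: 10.28
eef_pos: [0.5146, 0.1841, 0.0865]
eef_rot: [-0.566, 0.424, 0.567, 0.421]
ft_force: [-4.4, -1.4, 4.7]
finger_gap: 0.529
t: 10.4
eef_pos: [0.5146, 0.1842, 0.0859]
eef_rot: [-0.567, 0.424, 0.567, 0.421]
ft_force: [-4.0, -0.8, 5.8]
finger_gap: 0.525
t: 10.52
eef_pos: [0.5146, 0.1841, 0.0852]
eef_rot: [-0.567, 0.424, 0.567, 0.421]
ft_force: [-4.7, -1.7, 7.1]
finger_gap: 0.533
[-0.31537812  1.05739685  0.01033615]
total turn [-0.08 -0.08 -0.19] from [0.5146 0.1841 0.0852]
[[-0.1, -0.1, -0.2], [0.0019, 0.0005, -0.0001]]
end [0.5142 0.1839 0.0833]
```

```bash
python3 -m crank '[[[0,0,-0.1],[0.002,0.0003,0],1],[[0,0,-0.1],[0.002,0.0003,0],1]]';python3 -m crank '[[[0,0,0],[0.002,0,0],1]]'; python3 -m crank '[[[0,0,0],[0.002,0,0],1]]'; python3 - <<'E'
from h import *
s=sensors.sense();print(s["wrist_torque"])
plan([.5142,.1839,.0833],down(.291,1),1)
E
```

```text
t: 10.78
eef_pos: [0.5146, 0.1841, 0.0838]
eef_rot: [0.568, -0.423, -0.566, -0.423]
ft_force: [-5.7, -1.8, 10.5]
finger_gap: 0.535
t: 10.9
eef_pos: [0.5146, 0.1841, 0.0834]
eef_rot: [0.568, -0.423, -0.566, -0.423]
ft_force: [-9.8, -1.7, 15.6]
finger_gap: 0.524
t: 11.02
eef_pos: [0.5146, 0.1841, 0.0834]
eef_rot: [0.568, -0.423, -0.566, -0.422]
ft_force: [-10.4, -2.9, 16.6]
finger_gap: 0.53
[-0.46527107  1.76494173 -0.04613314]
total turn [-0.06 -0.12  0.06] from [0.5146 0.1841 0.0834]
[[-0.1, -0.1, 0.1], [0.0001, 0.0005, -0.0001]]
end [0.5142 0.1839 0.0833]
```

```bash
python3 -m crank '[[[0,0,0],[0.0025,0.0008,0],1],[[0,0,0],[0.0025,0.0005,0],1]]'; python3 - <<'E'
from h import *
s=sensors.sense();print(s["wrist_torque"],s["joint_velocities"].round(3))
plan([.5142,.1839,.0833],down(.291,1),1)
cv2.imwrite("pics/w6.png",vision.capture("wrist")[:,:,::-1])
t=vision.capture("scene")[:,:,::-1]
cv2.imwrite("pics/s6.png",cv2.resize(t[200:330,310:480],None,fx=4.5,fy=4.5,interpolation=cv2.INTER_CUBIC))
print(sensors.sense()["ft_force"],sensors.sense()["eef_pos"])
E
```

```text
t: 11.28
eef_pos: [0.5146, 0.1841, 0.0834]
eef_rot: [0.568, -0.422, -0.566, -0.423]
ft_force: [-9.5, -3.1, 16.5]
finger_gap: 0.528
[-0.39009989  1.70092665 -0.08968438] [ 0.003 -0.006  0.005  0.    -0.007  0.001]
total turn [-0.05 -0.14  0.2 ] from [0.5146 0.1841 0.0834]
[[-0.0, -0.1, 0.2], [0.0001, 0.0004, -0.0001]]
end [0.5142 0.1839 0.0833]
[-9.2655655  -2.2220546  15.87663446] [0.51457822 0.18412065 0.08333949]
```

View pics/w6.png

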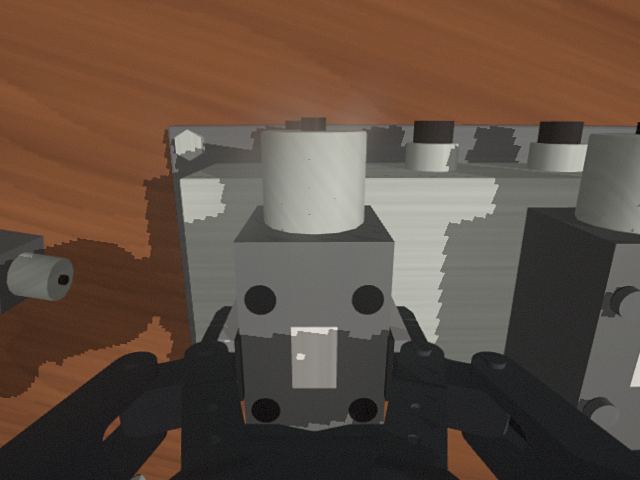

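View pics/s6.png

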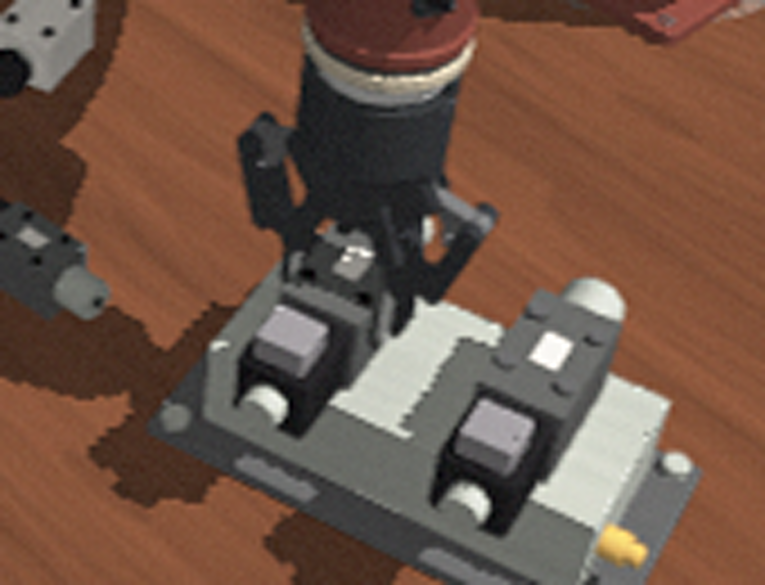

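The valve has not shifted in the jaws (its holes are at the same pixels as before) and it sits level beside the mounted one. I'll add a little more push for margin, then hand in.

```bash
python3 -m crank '[[[0,0,0],[0.0035,0.001,0],1],[[0,0,0],[0.0035,0.001,0],1]]'; python3 - <<'E'
from h import *
plan([.5142,.1839,.0833],down(.291,1),1)
s=sensors.sense();print(s["joint_velocities"].round(3),s["ft_force"])
E
```

```text
t: 11.62
eef_pos: [0.5146, 0.1841, 0.0833]
eef_rot: [0.569, -0.421, -0.565, -0.424]
ft_force: [-10.6, -2.8, 22.6]
finger_gap: 0.529
total turn [-0.04 -0.15  0.4 ] from [0.5146 0.1841 0.0833]
[[-0.0, -0.2, 0.4], [-0.0, 0.0005, -0.0001]]
end [0.5142 0.1839 0.0833]
[-0.    -0.01   0.011 -0.    -0.017  0.   ] [-10.63528018  -2.79946793  22.59162932]
```

```bash
python3 -c "
from station import manip,sensors
print(manip.close_job()); s=sensors.sense(); print(s['t'],s['eef_pos'],s['ft_force'])"
```

```text
the job is handed in; nothing more can be done
None
the job is handed in; nothing more can be done
```

The valve is fitted on the manifold's free place, still gripped and pressed flat, and the job was handed in at about 11.6 s. No verdict was reported.

- **Steps:** I picked the full-size valve, not the two smaller look-alikes. I set its underside on the pin tip about 13 mm off along −x and slid it along +x. It dropped onto the pin, and I pressed it down past the seals.
- **Seated flat:** The tool stopped at z 0.0833, exactly the height expected for the valve flat on the face. Total push on the manifold was about 29 N, including the valve's weight, against about 17 N needed to flush the seals.
- **Alignment:** By the tool's pose, the long axis is within about 0.1° of the manifold's measured direction and the tilt is about 0.4°. The coil points the same way as the mounted valve's. The pictures before the last small push showed no slip in the jaws.
- **Disagreements:** The cameras differed by 2–3 mm on where the free place is, so I relied on touch to find the hole. A sideways force of about 11 N remained at the end, which suggests the hole's wall is leaning on the pin. The 2 mm pin-to-hole limit could not be measured directly. I did not re-measure the bystanders, but the arm never felt contact with them.

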